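# Seat a returned bottle in the bench nest and take off its push-and-turn cap

### The job

At the returns bench, put the square safety-capped bottle upright into the square pocket of the metal bench nest and press it fully home. Then press its push-and-turn cap down, twist it free anticlockwise and lift it off, leaving the bottle home in the nest. Finish while still holding the cap, level and straight above the bottle with about 5 cm of clear air over the mouth, so that the seal can be checked; leave the other things on the bench alone.

Things in the scene. Friction and masses are not known exactly. Their poses are not given: they have to be found in the camera images.
- bottle_center (a point): White bottle, 0.14 to 0.28 kg: square body 52 mm wide and 72 mm high with a blank label, sloping shoulder, round neck with its mouth 108 mm above the base. It starts standing, cap locked on (120 mm tall in all), and may be carried by the cap. Point on its axis, 54 mm above the base; z up, x and y square to its flat sides.
- cap_center (a point): The bottle's white ribbed round cap, 46 mm across, 30 mm high, 40 g. Point on its axis half-way up; z up. Locked, it is 51 mm above bottle_center. Only when pressed down 4 to 6 mm can it be turned anticlockwise (seen from above): free after 40 degrees, end stop at 95, so turn about 65 (the bottle itself turns up to 5 in the pocket). Then it lifts straight off; its lugs are clear 10 mm up.
- cap_liner (a joint): Sprung disc inside the cap that bears on the bottle's mouth: how far the cap is pressed down on the bottle, in m. 0 when locked (spring 6 N), 0.006 at the stop (12 N), -0.0015 with the cap off.
- nest_floor (a point): Bare aluminium block, 110 x 110 x 37 mm, fixed to the bench, with a square pocket 56 mm wide and 25 mm deep (5 mm chamfer at its mouth) that keeps the bottle from turning. Point at the centre of the pocket's floor, 12 mm above the bench; z up, x and y square to its sides. Any of the bottle's four ways round fits; home, its base rests on this floor.
- tape_center (a point): Bystander: brown roll of packing tape lying flat, 104 mm across, 48 mm high; the point is its centre.
- parcel_center (a point): Bystander: small closed cardboard parcel, 120 x 90 x 55 mm; the point is its centre.
- jar_center (a point): Bystander: squat round white jar with a black lid, 64 mm across, 75 mm high; the point is its centre.
- scanner_center (a point): Bystander: hand-held barcode scanner lying on its side, 180 mm long, 36 mm high; the point is its middle.
Things that resemble listed ones, but are neither listed nor needed, are in the scene too. Leave any blue or brown look-alike of the part that bears cap_center alone.

How it is judged:
On the way, in this order (a step that is already met when the one before it is completed fails the run):
1. the bottle, cap on, is home in the pocket and pressed down on its floor (z of bottle_center in the frame of nest_floor below 0.0565 m and horizontal distance between bottle_center and nest_floor below 0.006 m and angle between bottle_center's own z axis and vertical below 0.09 rad and z of cap_center in the frame of bottle_center below 0.054 m and contact force between bottle and nest above 5 N), for 0.15 s.
2. the cap is off the neck while the bottle stays home (z of bottle_center in the frame of nest_floor below 0.0565 m and horizontal distance between bottle_center and nest_floor below 0.006 m and angle between bottle_center's own z axis and vertical below 0.09 rad and z of cap_center in the frame of bottle_center above 0.064 m), for 0.1 s.
At the end, for the whole second after the job is handed in: The bottle is home in the pocket (base within 2.5 mm of its floor, 6 mm of centre, 5 degrees of upright). The cap is still, gripped by the fingers, clear of the bottle, level within 17 degrees, within 30 mm of the bottle's axis, its lower rim 22 to 101 mm above the mouth (z of bottle_center in the frame of nest_floor below 0.0565 m and horizontal distance between bottle_center and nest_floor below 0.006 m and angle between bottle_center's own z axis and vertical below 0.09 rad and z of cap_center in the frame of bottle_center between 0.091 and 0.17 m and horizontal distance between cap_center and bottle_center below 0.03 m and angle between cap_center's own z axis and vertical below 0.3 rad and contact force between the fingers and cap above 1 N and contact force between cap and bottle below 0.05 N and linear speed of each of cap, bottle below 0.03 m/s); the arm keeps its last pose, push and grip.
It fails at once if the bottle is tipped more than 35 degrees (angle between bottle_center's own z axis and vertical above 0.61 rad).
It fails at once if the tape roll is moved more than 3 cm (distance of tape_center from where it was at the start of the episode above 0.03 m).
It fails at once if the parcel is moved more than 3 cm (distance of parcel_center from where it was at the start of the episode above 0.03 m).
It fails at once if the jar is moved more than 3 cm (distance of jar_center from where it was at the start of the episode above 0.03 m).
It fails at once if the scanner is moved more than 3 cm (distance of scanner_center from where it was at the start of the episode above 0.03 m).
It also fails if it takes over 51 s, if anything falls off the work surface, if the arm or the gripper's body presses on something with over 40 N, if the wrist force passes 120 N, or if a joint passes its speed limit or range.

### The arm

A 7-joint arm with a two-finger parallel gripper is mounted at the origin on the work surface. World frame = base frame: x ahead of the robot, y to its left, z up, the work surface at z = 0. Lengths are in m, angles in rad, forces in N, time in s.
With the tool pointing down it reaches from about 0.4 to 0.85 m from the base axis. Payload 10.4 kg.
Tool frame: the origin (TCP) lies midway between the tips of the shut fingers; the grasp point (between the pads) lies 19 mm behind it; z points along the fingers, y is the direction in which the jaws open and shut (so a half turn about z gives the same grasp; the last joint's range is limited). The gripper opens to 87 mm and grips with 3 to 60 N. Pads are 19 mm wide; open, the fingers measure 117 mm over their backs; the gripper's body (75 mm by 190 mm) begins 51 mm behind the grasp point.
Start: joints at [1.104, 0.332, -0.065, 1.46, 0.022, 1.35, -0.088], TCP at [0.268, -0.564, 0.223] pointing down, gripper open.
Joint ranges: [-2.6, 2.6], [-0.5, 2.12], [-1.47, 1.34], [0.16, 2.42], [-1.27, 4.41], [0.06, 2.06], [-2.6, 2.6]. Speed limits (rad/s): [2.22, 2.22, 2.79, 2.79, 3.14, 3.14, 3.14].

### API

Orientations are given as a unit quaternion [x, y, z, w].
In Python, from bench import r gives the robot as it stands.
- The arm moves only by the tool step_arm, never from a script. Its argument "increments" is a list of rows, each a list of 2 entries, a list of its own where there are three numbers: the shift along the tool's x, y, z in m, then the turn, a rotation vector about the tool's x, y, z in rad. A call has 1 to 5 rows; each row is the pose to reach, as a shift and turn from the pose measured when the call began, along the tool's axes at that moment; what a row does not reach only later rows make up. A row lasts 1/10 s, in which the tool goes at most 50 mm and 8.59 degrees, less where a joint would pass 70% of its speed; a pose out of reach is approached as far as the arm can. A call with a gripper value outside its range is refused whole. "hand" is the closure, from -1 (fully open) to 1 (shut), so that 0 is half open, set as the call begins (left out, the last holds). The fingers move at their own pace and stop on an object; "grip_force" is the grip in N (left out, the last holds). Time passes only in rows, so rows that repeat a pose let the fingers close. It gives the time, the measured TCP pose, the force and the opening at its end, in the units of the state.
- r.read_state(): the state, without advancing time (a new reading comes with each control period).
- r.camera(name): name is "side" or "top"; returns a dict with "pixels" (480x640x3 uint8, blue, green, red), "camera_matrix" (3x3 intrinsics, pixels), "extrinsics" (4x4, takes a point from camera to world coordinates). Camera axes: x right, y up, looking along -z (the intrinsics and any distortion apply to the point x, -y, -z); pixel columns grow to the right and rows downward; lengths in m; the calibration is good to about 2 mm. A picture is of the moment at which its call begins. There is no depth.
- r.close_job(): hands the job in, once; it reports no verdict.
The state is a dict: "time": time; "joint_positions": joint angles; "joint_vel": joint speeds; "joint_torque": joint torques, N m; "ee_pos": TCP position; "eef_rot": TCP orientation; "ft_force": force on the tool from outside, world axes, zero at the start; "torque": the same for the moment, N m; "width": finger opening in m.
Only numpy, scipy, OpenCV 4.12 (cv2) and the standard library are available. Lean on these libraries where they do the work, as an engineer would, in place of code of your own. Each camera call takes 0.05 s, during which the arm holds its last target.

## Working session

There is one attempt and no reset: what is moved stays moved. The work goes in short steps, Python scripts to look and compute and a tool call to move; the robot and the scene stay as the last step left them, time stands still between calls to the robot, and variables do not carry over. Pictures are saved under pics/ and viewed, and the job is handed in when it is done.

Besides the shell and the picture viewer there is one more tool, called as name(argument=value, ...), one argument or row to a line, values as JSON. step_arm: Moves the arm, as the interface text tells. Its arguments: {"type":"object","properties":{"increments":{"type":"array"},"hand":{"type":"number"},"grip_force":{"type":"number"}},"required":["increments"]}

```bash
mkdir -p pics; ls
python3 - <<'E'
from bench import r
import cv2,json,numpy as np
s=r.read_state(); print({k:np.round(v,4).tolist() for k,v in s.items()})
for n in("side","top"):
    c=r.camera(n); cv2.imwrite(f"pics/{n}0.png",c["pixels"]); print(n,np.round(c["camera_matrix"],2).tolist(),np.round(c["extrinsics"],4).tolist(),[k for k in c])
E
```

```text
pics
{'time': 0.0, 'joint_positions': [1.1044, 0.3329, -0.0647, 1.461, 0.0216, 1.3499, -0.0885], 'joint_vel': [0.0021, 0.0013, 0.0002, 0.0003, 0.0011, -0.0001, -0.0002], 'joint_torque': [0.0006, -62.3233, 0.0251, -38.9893, -0.0614, 0.04, 0.0002], 'ee_pos': [0.2682, -0.5641, 0.2218], 'eef_rot': [0.9755, 0.2201, -0.0002, -0.0007], 'ft_force': [0.2775, 0.1262, 0.0201], 'torque': [-0.0241, -0.0107, 0.0036], 'width': 0.0868}
side [[539.81, 0.0, 319.14], [0.0, 539.81, 232.93], [0.0, 0.0, 1.0]] [[-0.9905, 0.0949, -0.0996, 0.4584], [-0.1356, -0.5527, 0.8223, 0.745], [0.0231, 0.828, 0.5603, 0.67], [0.0, 0.0, 0.0, 1.0]] ['pixels', 'camera_matrix', 'extrinsics']
top [[600.38, 0.0, 316.86], [0.0, 600.38, 250.2], [0.0, 0.0, 1.0]] [[0.0107, 0.997, -0.0771, 0.459], [-0.9998, 0.0121, 0.0169, -0.0787], [0.0178, 0.0769, 0.9969, 1.2824], [0.0, 0.0, 0.0, 1.0]] ['pixels', 'camera_matrix', 'extrinsics']
```

View pics/top0.png

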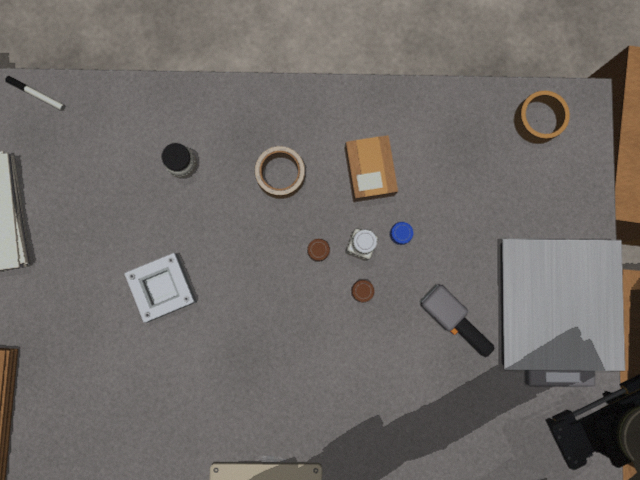

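View pics/side0.png

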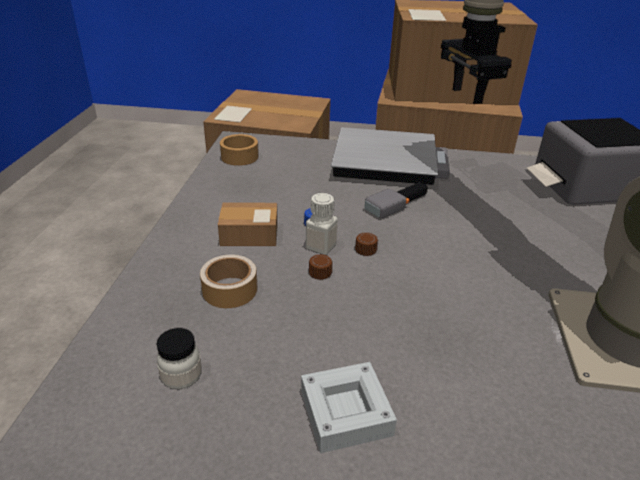

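```bash
cat > h.py <<'E'
import numpy as np,cv2
from bench import r
def ray(c,u,v):
    K=c["camera_matrix"];d=np.linalg.inv(K)@[u,v,1];E=c["extrinsics"]
    return E[:3,3],E[:3,:3]@(d*[1,-1,-1])
def plane(c,u,v,z):
    o,d=ray(c,u,v);return (o+d*(z-o[2])/d[2])[:3]
def proj(c,P):
    E=c["extrinsics"];p=E[:3,:3].T@(np.array(P)-E[:3,3]);p=p*[1,-1,-1];q=c["camera_matrix"]@p;return q[:2]/q[2]
def crop(img,u,v,h,s,name):
    a=img[max(0,v-h):v+h,max(0,u-h):u+h];cv2.imwrite(name,cv2.resize(a,None,fx=s,fy=s,interpolation=cv2.INTER_CUBIC))
E
python3 - <<'E'
from h import *
T=cv2.imread("pics/top0.png");S=cv2.imread("pics/side0.png")
def cc(i,u,v,h,s):return cv2.resize(i[v-h:v+h,u-h:u+h],(s,s),interpolation=cv2.INTER_CUBIC)
a=np.hstack([cc(T,362,245,30,390),cc(S,322,225,40,390)]);cv2.imwrite("pics/c1.png",a)
a=np.hstack([cc(T,160,288,42,390),cc(S,348,405,60,390)]);cv2.imwrite("pics/c2.png",a)
E
```

```text
(no output)
```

View pics/c1.png

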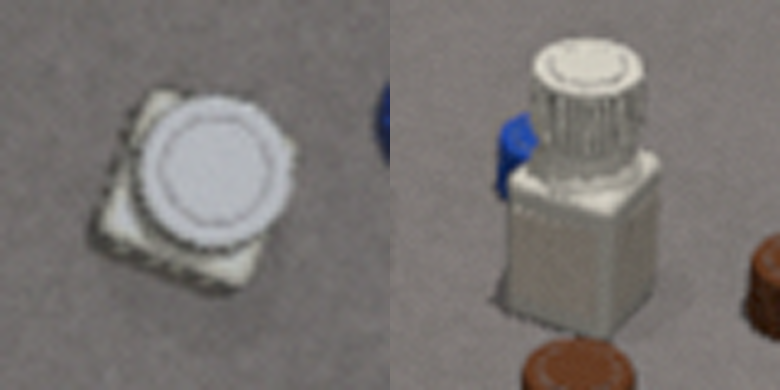

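View pics/c2.png

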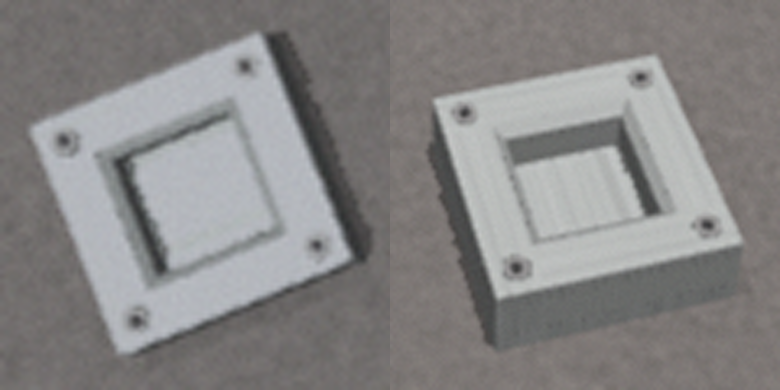

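```bash
cat > m1.py <<'E'
from h import *
T=r.camera("top");S=r.camera("side")
def pts(c,L,u0,v0,s,z,x0=0):
    return np.array([plane(c,u0+(x-x0+.5)/s-.5,v0+(y+.5)/s-.5,z) for x,y in L])
def sq(P,n):
    e=np.roll(P,-1,0)-P; a=np.degrees(np.arctan2(e[:,1],e[:,0]))%90
    print(n,"ctr",P.mean(0).round(4),"ang",a.round(1),"len",np.linalg.norm(e,axis=1).round(4))
sq(pts(T,[(30,130),(263,33),(355,262),(118,355)],118,246,390/84,.037),"nestT")
sq(pts(T,[(64,140),(246,65),(317,245),(137,319)],118,246,390/84,.037),"nest screws T")
sq(pts(S,[(44,98),(265,55),(352,245),(107,298)],288,345,3.25,.037),"nestS")
sq(pts(S,[(74,113),(250,77),(318,225),(126,267)],288,345,3.25,.037),"nest screwsS")
# cap top: white mask in top
for n,c,(u,v),h in(("T",T,(362,245),30),("S",S,(322,225),40)):
    a=c["pixels"][v-h:v+h,u-h:u+h]
    hsv=cv2.cvtColor(a,cv2.COLOR_BGR2HSV); m=((hsv[...,2]>(190 if n=="T" else 185))&(hsv[...,1]<60)).astype(np.uint8)
    k=cv2.morphologyEx(m,cv2.MORPH_OPEN,np.ones((3,3)))
    cs=max(cv2.findContours(k,0,cv2.CHAIN_APPROX_NONE)[0],key=cv2.contourArea)
    print(n,cv2.minEnclosingCircle(cs),cv2.contourArea(cs),u-h,v-h)
print("cap T",pts(T,[(217,173)],332,215,6.5,.120), "rim left/right",pts(T,[(139,170),(296,170)],332,215,6.5,.117))
print("cap S",pts(S,[(588,72)],282,185,390/80,.120,390))
L=pts(T,[(157,92),(100,222),(242,285)],332,215,6.5,.072);print("bottle shoulder T",L.round(4))
e=np.diff(L,axis=0);print(np.degrees(np.arctan2(e[:,1],e[:,0]))%90,np.linalg.norm(e,axis=1),(L[0]+L[2])/2)
# bottle lower corner from side: base corners at z=0
L=pts(S,[(507,308),(607,333),(660,270)],282,185,390/80,0,390);e=np.diff(L,axis=0);print("base S",L.round(4),np.degrees(np.arctan2(e[:,1],e[:,0]))%90,np.linalg.norm(e,axis=1),(L[0]+L[2])/2)
s=r.read_state();from scipy.spatial.transform import Rotation as R
M=R.from_quat(s["eef_rot"]).as_matrix();print(M.round(3),s["time"])
E
python3 m1.py
```

```text
nestT ctr [0.4742 0.225  0.037 ] ang [23.6 23.3 22.1 23.1] len [0.1111 0.1103 0.1115 0.1075]
nest screws T ctr [0.4753 0.2252 0.037 ] ang [23.3 23.  23.1 23.9] len [0.0866 0.0865 0.0853 0.0861]
nestS ctr [0.4743 0.2276 0.037 ] ang [23.  23.  22.6 23.1] len [0.1086 0.1105 0.1084 0.1096]
nest screwsS ctr [0.4743 0.2269 0.037 ] ang [23.5 23.7 23.  23.4] len [0.0858 0.0861 0.0863 0.0852]Traceback (most recent call last):
  File "m1.py", line 17, in <module>
    cs=max(cv2.findContours(k,0,cv2.CHAIN_APPROX_NONE)[0],key=cv2.contourArea)
ValueError: max() iterable argument is empty
```

```bash
sed -i '/^for n,c,(u,v)/,/^    print(n,cv2.minE/d' m1.py; python3 m1.py
```

```text
nestT ctr [0.4742 0.225  0.037 ] ang [23.6 23.3 22.1 23.1] len [0.1111 0.1103 0.1115 0.1075]
nest screws T ctr [0.4753 0.2252 0.037 ] ang [23.3 23.  23.1 23.9] len [0.0866 0.0865 0.0853 0.0861]
nestS ctr [0.4743 0.2276 0.037 ] ang [23.  23.  22.6 23.1] len [0.1086 0.1105 0.1084 0.1096]
nest screwsS ctr [0.4743 0.2269 0.037 ] ang [23.5 23.7 23.  23.4] len [0.0858 0.0861 0.0863 0.0852]
cap T [[ 0.56757672 -0.1919603   0.12      ]] rim left/right [[ 0.56847123 -0.16879302  0.117     ]
 [ 0.56905617 -0.21602154  0.117     ]]
cap S [[ 0.56628602 -0.1821613   0.12      ]]
bottle shoulder T [[ 0.5972 -0.1777  0.072 ]
 [ 0.5563 -0.1602  0.072 ]
 [ 0.5371 -0.2046  0.072 ]]
[66.81126603 66.67636607] [0.04454948 0.04833062] [ 0.56719043 -0.19116933  0.072     ]
base S [[ 0.5982 -0.1777  0.    ]
 [ 0.5528 -0.1667  0.    ]
 [ 0.5354 -0.2178  0.    ]] [76.33916913 71.21653859] [0.0466965 0.0540557] [ 0.56678025 -0.19776112  0.        ]
[[ 0.903  0.429 -0.   ]
 [ 0.429 -0.903  0.   ]
 [-0.    -0.    -1.   ]] 0.3
```

The white-capped square bottle is at top (362,243) / side (322,225), and it is the only one with a white ribbed cap. The look-alikes are loose brown caps at top (318,250) and (363,290) and a blue cap at (402,233). The jar at (177,158) has a black lid. The crop confirms the bottle. The nest is at top (160,288).

```bash
cat > go.py <<'E'
# usage: go.py x y z yaw_deg(tool x axis): prints increments in tool axes to a pointing-down pose
import sys; from h import *; from scipy.spatial.transform import Rotation as R
s=r.read_state();x,y,z,w=map(float,sys.argv[1:5])
M=R.from_quat(s["eef_rot"]);c,n=np.cos(np.radians(w)),np.sin(np.radians(w))
G=R.from_matrix(np.array([[c,n,0],[n,-c,0],[0,0,-1]]).astype(float))
d=M.inv().apply(np.array([x,y,z])-s["ee_pos"]);t=(M.inv()*G).as_rotvec()
m=M.as_matrix()
print("t",round(s["time"],2),"pos",np.round(s["ee_pos"],4),"yaw",np.degrees(np.arctan2(m[1,0],m[0,0])).round(1),"F",np.round(s["ft_force"],1),"Mz",np.round(s["torque"],2),"w",round(float(s["width"]),4),"q",np.round(s["joint_positions"],2))
print("shift",d.round(4),"turn",t.round(4))
E
python3 go.py .5675 -.192 .20 36
```

```text
t 0.3 pos [ 0.2683 -0.5644  0.2223] yaw 25.4 F [-0.4  1.   0.4] Mz [0.03 0.04 0.  ] w 0.0869 q [ 1.1   0.33 -0.06  1.46  0.02  1.35 -0.09]
shift [ 0.4301 -0.2078  0.0224] turn [-0.0004 -0.     -0.1845]
```

step_arm(
  increments=[
    [[0.045,-0.022,0.002],[0,0,-0.05]],
    [[0.09,-0.044,0.005],[0,0,-0.1]],
    [[0.135,-0.066,0.01],[0,0,-0.15]],
    [[0.18,-0.088,0.015],[0,0,-0.18]],
    [[0.225,-0.11,0.02],[0,0,-0.18]],
  ],
  hand=-1,
  grip_force=50,
)

```text
time: 0.8
ee_pos: [0.4243, -0.3678, 0.2025]
eef_rot: [0.952, 0.307, 0.0, 0.0]
ft_force: [0.8, -0.9, -0.1]
width: 0.0871
```

```bash
python3 go.py .5675 -.192 .20 36
```

```text
t 0.8 pos [ 0.4243 -0.3678  0.2025] yaw 35.8 F [ 0.8 -0.9 -0.1] Mz [-0.06 -0.13 -0.03] w 0.0871 q [ 0.84  0.22 -0.24  1.65  0.05  1.28 -0.35]
shift [ 0.2189 -0.0589  0.0025] turn [ 0.0001 -0.0001 -0.0036]
```

step_arm(
  increments=[
    [[0.045,-0.012,0],[0,0,0]],
    [[0.09,-0.024,0],[0,0,0]],
    [[0.135,-0.036,0.0],[0,0,0]],
    [[0.18,-0.048,0.0],[0,0,0]],
    [[0.219,-0.059,0.003],[0,0,0]],
  ],
)

```text
time: 1.3
ee_pos: [0.569, -0.1896, 0.2]
eef_rot: [0.951, 0.308, 0.001, 0.0]
ft_force: [0.5, -0.9, 0.0]
width: 0.087
```

```bash
python3 go.py .5675 -.192 .088 36
```

```text
t 1.3 pos [ 0.569  -0.1896  0.2   ] yaw 35.9 F [ 0.5 -0.9  0. ] Mz [-0.11 -0.04  0.05] w 0.087 q [ 0.55  0.31 -0.37  1.55  0.12  1.3  -0.78]
shift [-0.0027  0.001   0.112 ] turn [ 0.0007 -0.001  -0.0026]
```

step_arm(
  increments=[
    [[-0.0027,0.001,0.035],[0,0,0]],
    [[-0.0027,0.001,0.07],[0,0,0]],
    [[-0.0027,0.001,0.1],[0,0,0]],
    [[-0.0027,0.001,0.112],[0,0,0]],
    [[-0.0027,0.001,0.112],[0,0,0]],
  ],
)

```text
time: 1.8
ee_pos: [0.5666, -0.1918, 0.0866]
eef_rot: [0.951, 0.308, -0.001, -0.001]
ft_force: [0.8, 0.5, -0.1]
width: 0.0871
```

```bash
python3 go.py .5675 -.192 .088 36
python3 - <<'E'
from h import *
T=r.camera("top")["pixels"];S=r.camera("side")["pixels"]
def cc(i,u,v,h,s):return cv2.resize(i[v-h:v+h,u-h:u+h],(s,s),interpolation=cv2.INTER_CUBIC)
cv2.imwrite("pics/c3.png",np.hstack([cc(T,362,245,50,390),cc(S,322,215,50,390)]))
E
```

```text
t 1.8 pos [ 0.5666 -0.1918  0.0866] yaw 35.8 F [ 0.8  0.5 -0.1] Mz [ 0.02 -0.    0.  ] w 0.0871 q [ 0.54  0.41 -0.36  1.67  0.16  1.09 -0.81]
shift [ 0.0006  0.0007 -0.0014] turn [-0.0016  0.0006 -0.0027]
```

View pics/c3.png

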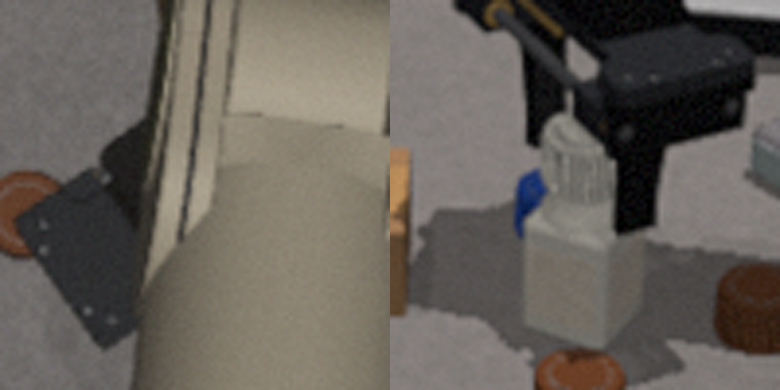

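The fingers straddle the cap, which shows in the side crop at about (575,160). Closing now.

step_arm(
  increments=[
    [[0,0,-0.001],[0,0,0]],
    [[0,0,-0.001],[0,0,0]],
    [[0,0,-0.001],[0,0,0]],
    [[0,0,-0.001],[0,0,0]],
    [[0,0,-0.001],[0,0,0]],
  ],
  hand=1,
  grip_force=50,
)

```text
time: 2.4
ee_pos: [0.5683, -0.1922, 0.0905]
eef_rot: [0.951, 0.308, 0.001, 0.001]
ft_force: [0.3, 0.1, -0.6]
width: 0.0552
```

```bash
python3 go.py .5675 -.192 .20 36
```

```text
t 2.4 pos [ 0.5683 -0.1922  0.0905] yaw 35.8 F [ 0.3  0.1 -0.6] Mz [-0.07  0.02 -0.03] w 0.0552 q [ 0.54  0.41 -0.36  1.67  0.16  1.09 -0.81]
shift [-0.0003 -0.0004 -0.1095] turn [ 0.0021 -0.0021 -0.0028]
```

step_arm(
  increments=[
    [[0,0,0.002],[0,0,0]],
    [[0,0,0.002],[0,0,0]],
    [[0,0,0.002],[0,0,0]],
  ],
)

```text
time: 2.7
ee_pos: [0.5685, -0.1924, 0.0887]
eef_rot: [0.951, 0.308, 0.001, 0.001]
ft_force: [0.3, -0.8, 1.3]
width: 0.0462
```

```bash
for i in 1 2 3; do python3 go.py .5675 -.192 .20 36;done
```

```text
t 2.7 pos [ 0.5685 -0.1924  0.0887] yaw 35.8 F [ 0.3 -0.8  1.3] Mz [-0.1  -0.09  0.  ] w 0.0462 q [ 0.54  0.41 -0.36  1.67  0.16  1.09 -0.81]
shift [-0.0003 -0.0006 -0.1113] turn [ 0.0025 -0.0023 -0.0029]
t 2.7 pos [ 0.5685 -0.1924  0.0887] yaw 35.8 F [ 0.3 -0.8  1.3] Mz [-0.1  -0.09  0.  ] w 0.0462 q [ 0.54  0.41 -0.36  1.67  0.16  1.09 -0.81]
shift [-0.0003 -0.0006 -0.1113] turn [ 0.0025 -0.0023 -0.0029]
t 2.7 pos [ 0.5685 -0.1924  0.0887] yaw 35.8 F [ 0.3 -0.8  1.3] Mz [-0.1  -0.09  0.  ] w 0.0462 q [ 0.54  0.41 -0.36  1.67  0.16  1.09 -0.81]
shift [-0.0003 -0.0006 -0.1113] turn [ 0.0025 -0.0023 -0.0029]
```

step_arm(
  increments=[
    [[0,0,0],[0,0,0]],
    [[0,0,-0.02],[0,0,0]],
    [[0,0,-0.045],[0,0,0]],
    [[0,0,-0.07],[0,0,0]],
    [[0,0,-0.085],[0,0,0]],
  ],
)

```text
time: 3.2
ee_pos: [0.5684, -0.1922, 0.1751]
eef_rot: [0.951, 0.308, 0.002, 0.001]
ft_force: [0.2, 0.6, -2.4]
width: 0.0463
```

```bash
python3 go.py .475 .2255 .185 82.2
```

```text
t 3.2 pos [ 0.5684 -0.1922  0.1751] yaw 35.8 F [ 0.2  0.6 -2.4] Mz [-0.05 -0.08 -0.  ] w 0.0463 q [ 0.55  0.33 -0.37  1.58  0.12  1.25 -0.78]
shift [ 0.1689 -0.3933 -0.0106] turn [ 0.0041 -0.0015 -0.8091]
```

step_arm(
  increments=[
    [[0.012,-0.028,-0.002],[0,0,-0.06]],
    [[0.027,-0.063,-0.004],[0,0,-0.13]],
    [[0.044,-0.102,-0.006],[0,0,-0.21]],
    [[0.061,-0.142,-0.008],[0,0,-0.29]],
    [[0.078,-0.182,-0.01],[0,0,-0.37]],
  ],
)

```text
time: 3.7
ee_pos: [0.5239, 0.0025, 0.1842]
eef_rot: [0.878, 0.479, 0.001, 0.001]
ft_force: [0.4, -0.2, -1.7]
width: 0.0458
```

```bash
python3 go.py .475 .2255 .185 82.2
```

```text
t 3.7 pos [0.5239 0.0025 0.1842] yaw 57.2 F [ 0.4 -0.2 -1.7] Mz [ 0.02 -0.1  -0.  ] w 0.0458 q [ 0.4   0.18 -0.54  1.76  0.1   1.23 -0.74]
shift [ 0.161  -0.1619 -0.0012] turn [ 3.300e-03 -1.000e-04 -4.359e-01]
```

step_arm(
  increments=[
    [[0.028,-0.028,0],[0,0,-0.08]],
    [[0.056,-0.056,0],[0,0,-0.16]],
    [[0.084,-0.084,0],[0,0,-0.24]],
    [[0.112,-0.112,0],[0,0,-0.32]],
    [[0.136,-0.137,0],[0.002,0,-0.39]],
  ],
)

```text
time: 4.2
ee_pos: [0.4812, 0.1929, 0.1834]
eef_rot: [0.767, 0.642, 0.0, 0.0]
ft_force: [1.2, -1.0, -1.3]
width: 0.046
```

```bash
python3 go.py .475 .2255 .185 82.2
```

```text
t 4.2 pos [0.4812 0.1929 0.1834] yaw 79.8 F [ 1.2 -1.  -1.3] Mz [-0.03 -0.12 -0.01] w 0.046 q [ 0.18  0.19 -0.72  1.76  0.13  1.24 -0.75]
shift [ 0.031  -0.0118 -0.0016] turn [ 0.0005  0.0003 -0.0417]
```

step_arm(
  increments=[
    [[0.015,-0.006,0],[0,0,-0.02]],
    [[0.031,-0.012,0],[0,0,-0.041]],
    [[0.031,-0.012,0.01],[0,0,-0.041]],
    [[0.031,-0.012,0.02],[0,0,-0.041]],
    [[0.031,-0.012,0.02],[0,0,-0.041]],
  ],
)

```text
time: 4.7
ee_pos: [0.4745, 0.2233, 0.1612]
eef_rot: [0.755, 0.656, -0.002, -0.0]
ft_force: [-0.5, -0.6, -2.2]
width: 0.0463
```

```bash
python3 go.py .475 .2255 .165 82.2
python3 - <<'E'
from h import *
T=r.camera("top");S=r.camera("side")
cv2.imwrite("pics/T4.png",T["pixels"]);cv2.imwrite("pics/S4.png",S["pixels"])
S=S["pixels"];T=T["pixels"]
def cc(i,u,v,h,s):return cv2.resize(i[max(0,v-h):v+h,u-h:u+h],(s,s),interpolation=cv2.INTER_CUBIC)
cv2.imwrite("pics/c4.png",np.hstack([cc(T,170,288,60,390),cc(S,345,365,100,390)]))
E
```

```text
t 4.7 pos [0.4745 0.2233 0.1612] yaw 82.0 F [-0.5 -0.6 -2.2] Mz [-0.04 -0.1   0.04] w 0.0463 q [ 0.13  0.23 -0.74  1.77  0.17  1.2  -0.8 ]
shift [ 0.0022  0.0001 -0.0038] turn [-0.0022  0.0025 -0.0035]
```

View pics/S4.png

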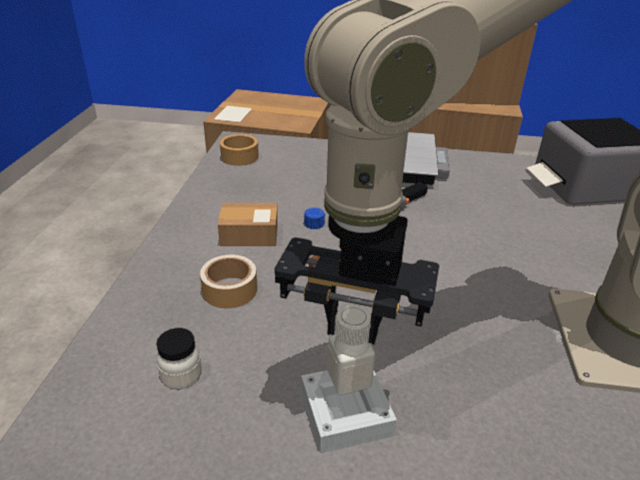

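View pics/T4.png

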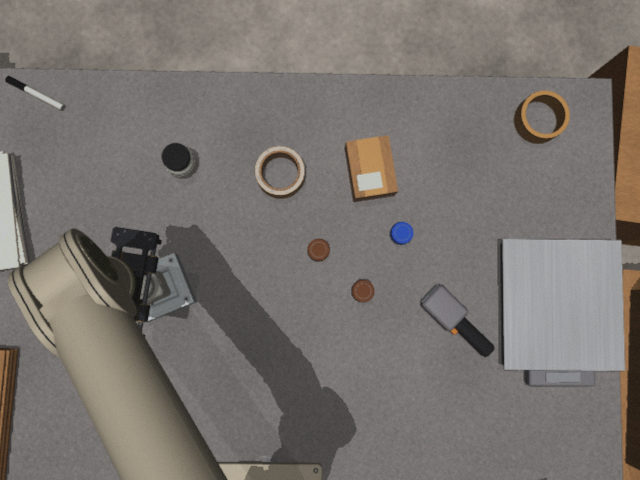

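Run:
```python
import cv2
S=cv2.imread("pics/S4.png");cv2.imwrite("pics/c5.png",cv2.resize(S[300:450,280:420],None,fx=4,fy=4,interpolation=cv2.INTER_CUBIC))
```

```text
(no output)
```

View pics/c5.png

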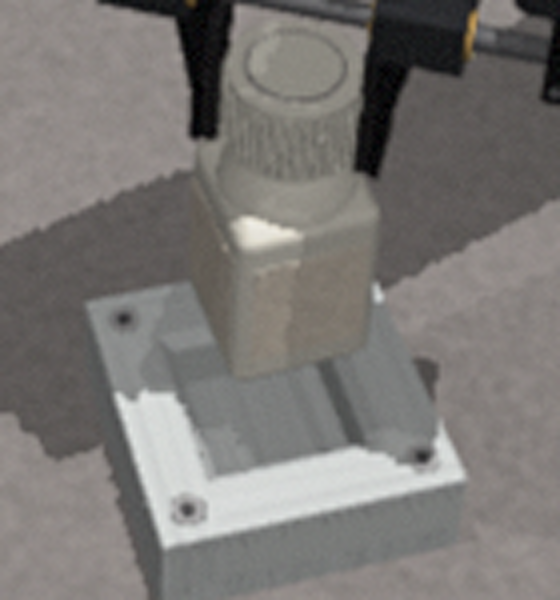

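Run:
```python
from h import *
S=r.camera("side")
q=lambda x,y,z:plane(S,280+(x+.5)/4-.5,300+(y+.5)/4-.5,z)
def f(L,z):
    P=np.array([q(x,y,z) for x,y in L]);e=np.diff(P,axis=0);print(P.round(4).tolist(),np.degrees(np.arctan2(e[:,1],e[:,0]))%90,np.linalg.norm(e,axis=1));return P
P=f([(190,283),(237,377),(365,355)],.0725);print("bottle ctr",(P[0]+P[2])/2)
P=f([(88,303),(163,545),(465,475)],.037);print("nest ctr",(P[0]+P[2])/2)
print("cap top ctr",q(296,60,.1925))
```

```text
[[0.5054, 0.215, 0.0725], [0.4843, 0.254, 0.0725], [0.4413, 0.2377, 0.0725]] [28.43057813 20.75651221] [0.04435166 0.04598701]
bottle ctr [0.4733834 0.226366  0.0725   ]
[[0.545, 0.1992, 0.037], [0.5031, 0.2984, 0.037], [0.4028, 0.2547, 0.037]] [22.88289845 23.54460193] [0.10765003 0.10941226]
nest ctr [0.47387924 0.22693131 0.037     ]
cap top ctr [0.47365664 0.22331911 0.1925    ]
```

Base-corner rays give a bottle yaw of about 21–28° against the nest's 23.3°, and the centres agree within 1 mm. Descending.

step_arm(
  increments=[
    [[0.002,0,0.012],[0,0,0]],
    [[0.002,0,0.022],[0,0,0]],
    [[0.002,0,0.03],[0,0,0]],
    [[0.002,0,0.036],[0,0,0]],
    [[0.002,0,0.036],[0,0,0]],
  ],
)

```text
time: 5.35
ee_pos: [0.475, 0.2262, 0.1262]
eef_rot: [0.754, 0.656, -0.001, -0.0]
ft_force: [0.3, -0.1, -1.3]
width: 0.0461
```

```bash
python3 go.py .475 .2255 .1005 82.2
```

```text
t 5.35 pos [0.475  0.2262 0.1262] yaw 82.1 F [ 0.3 -0.1 -1.3] Mz [ 0.03 -0.05  0.01] w 0.0461 q [ 0.11  0.28 -0.73  1.81  0.2   1.14 -0.83]
shift [-0.0007  0.0002  0.0257] turn [-0.0013  0.0014 -0.0026]
```

step_arm(
  increments=[
    [[-0.0005,0,0.005],[0,0,0]],
    [[-0.0005,0,0.01],[0,0,0]],
    [[-0.0005,0,0.014],[0,0,0]],
    [[-0.0005,0,0.018],[0,0,0]],
    [[-0.0005,0,0.018],[0,0,0]],
  ],
)

```text
time: 5.85
ee_pos: [0.4746, 0.2255, 0.1077]
eef_rot: [0.754, 0.656, -0.001, -0.0]
ft_force: [0.5, -0.3, -1.1]
width: 0.0459
```

```bash
python3 go.py .475 .2255 .1005 82.2
```

```text
t 5.85 pos [0.4746 0.2255 0.1077] yaw 82.1 F [ 0.5 -0.3 -1.1] Mz [-0.11 -0.1  -0.01] w 0.0459 q [ 0.11  0.3  -0.73  1.83  0.22  1.1  -0.84]
shift [0.     0.0004 0.0072] turn [-0.002   0.0017 -0.0025]
```

step_arm(
  increments=[
    [[0,0,0.004],[0,0,0]],
    [[0,0,0.007],[0,0,0]],
    [[0,0,0.009],[0,0,0]],
    [[0,0,0.01],[0,0,0]],
    [[0,0,0.01],[0,0,0]],
  ],
  grip_force=60,
)

```text
time: 6.35
ee_pos: [0.4752, 0.2256, 0.0984]
eef_rot: [0.754, 0.656, -0.001, 0.0]
ft_force: [-1.6, -2.4, 8.5]
width: 0.0458
```

```bash
python3 go.py .475 .2255 .1005 82.2
```

```text
t 6.35 pos [0.4752 0.2256 0.0984] yaw 82.0 F [-1.6 -2.4  8.5] Mz [-0.52  0.31 -0.01] w 0.0458 q [ 0.1   0.31 -0.72  1.84  0.23  1.08 -0.85]
shift [-0.0001 -0.0001 -0.0021] turn [-0.0008  0.0016 -0.0026]
```

step_arm(
  increments=[
    [[0,0,0.002],[0,0,0]],
    [[0,0,0.004],[0,0,0]],
    [[0,0,0.004],[0,0,0]],
  ],
)

```text
time: 6.65
ee_pos: [0.4758, 0.2258, 0.0954]
eef_rot: [0.754, 0.656, -0.0, 0.001]
ft_force: [-1.7, -3.0, 11.0]
width: 0.046
```

```bash
python3 go.py .475 .2255 .1005 82.2
python3 - <<'E'
import cv2;from h import *
S=r.camera("side")["pixels"];cv2.imwrite("pics/c6.png",cv2.resize(S[300:450,280:420],None,fx=4,fy=4,interpolation=cv2.INTER_CUBIC))
E
```

```text
t 6.65 pos [0.4758 0.2258 0.0954] yaw 82.0 F [-1.7 -3.  11. ] Mz [-0.59  0.56  0.03] w 0.046 q [ 0.1   0.31 -0.72  1.84  0.24  1.08 -0.85]
shift [-0.0004 -0.0007 -0.0051] turn [ 0.0007  0.0014 -0.0028]
```

View pics/c6.png

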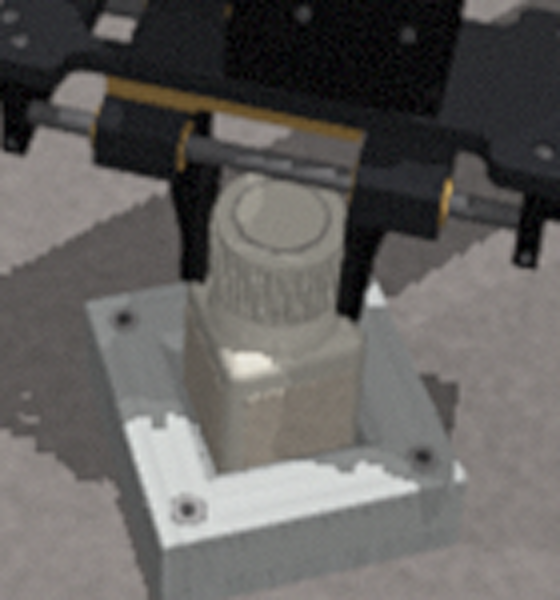

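step_arm(
  increments=[
    [[0,0,0.002],[0,0,0]],
    [[0,0,0.003],[0,0,0]],
    [[0,0,0.003],[0,0,0]],
  ],
)

```text
time: 7.0
ee_pos: [0.4772, 0.2265, 0.0949]
eef_rot: [0.755, 0.656, 0.001, 0.002]
ft_force: [-4.1, -4.2, 19.2]
width: 0.0462
```

```bash
python3 go.py .475 .2255 .1005 82.2
```

```text
t 7.0 pos [0.4772 0.2265 0.0949] yaw 82.0 F [-4.1 -4.2 19.2] Mz [-0.81  0.99 -0.03] w 0.0462 q [ 0.1   0.32 -0.72  1.84  0.24  1.07 -0.85]
shift [-0.0013 -0.002  -0.0056] turn [ 0.0039  0.0003 -0.003 ]
```

step_arm(
  increments=[
    [[-0.001,-0.0015,0.0025],[0,0,-0.1]],
    [[-0.001,-0.0015,0.0025],[0,0,-0.22]],
    [[-0.001,-0.0015,0.0025],[0,0,-0.34]],
    [[-0.001,-0.0015,0.0025],[0,0,-0.46]],
    [[-0.001,-0.0015,0.0025],[0,0,-0.58]],
  ],
)

```text
time: 7.5
ee_pos: [0.4769, 0.2261, 0.0944]
eef_rot: [0.534, 0.846, 0.002, 0.003]
ft_force: [-3.4, -4.4, 16.5]
width: 0.0464
```

```bash
python3 go.py .475 .2255 .1005 150
```

```text
t 7.5 pos [0.4769 0.2261 0.0944] yaw 115.5 F [-3.4 -4.4 16.5] Mz [-0.79  0.62 -0.14] w 0.0464 q [ 0.18  0.34 -0.82  1.84  0.28  1.08 -0.3 ]
shift [ 0.0002 -0.002  -0.0061] turn [ 0.0048  0.0051 -0.602 ]
```

step_arm(
  increments=[
    [[0,-0.0015,0.0025],[0,0,-0.12]],
    [[0,-0.0015,0.0025],[0,0,-0.24]],
    [[0,-0.0015,0.0025],[0,0,-0.36]],
    [[0,-0.0015,0.0025],[0,0,-0.48]],
    [[0,-0.0015,0.0025],[0,0,-0.58]],
  ],
)

```text
time: 8.0
ee_pos: [0.477, 0.2263, 0.0943]
eef_rot: [0.267, 0.964, 0.001, 0.005]
ft_force: [-5.4, -3.2, 22.6]
width: 0.0462
```

```bash
python3 go.py .475 .2255 .1005 150
```

```text
t 8.0 pos [0.477  0.2263 0.0943] yaw 149.0 F [-5.4 -3.2 22.6] Mz [-0.74  0.99 -0.2 ] w 0.0462 q [ 0.26  0.37 -0.92  1.84  0.33  1.09  0.24]
shift [ 0.0012 -0.0016 -0.0062] turn [ 0.0053  0.0087 -0.0176]
```

step_arm(
  increments=[
    [[0.0005,-0.001,-0.003],[0,0,0]],
    [[0.0005,-0.001,-0.006],[0.002,0.004,0]],
    [[0.0005,-0.001,-0.01],[0.005,0.008,0]],
    [[0.0005,-0.001,-0.014],[0.005,0.008,0]],
    [[0.0005,-0.001,-0.014],[0.005,0.008,0]],
  ],
)

```text
time: 8.5
ee_pos: [0.476, 0.2259, 0.1087]
eef_rot: [0.267, 0.964, 0.0, 0.001]
ft_force: [0.6, -0.5, 0.9]
width: 0.046
```

```bash
python3 go.py .475 .2255 .1005 150
python3 - <<'E'
import cv2;from h import *
S=r.camera("side")["pixels"];cv2.imwrite("pics/c7.png",cv2.resize(S[300:450,280:420],None,fx=4,fy=4,interpolation=cv2.INTER_CUBIC))
E
```

```text
t 8.5 pos [0.476  0.2259 0.1087] yaw 149.0 F [ 0.6 -0.5  0.9] Mz [ 0.1  -0.18  0.08] w 0.046 q [ 0.27  0.35 -0.93  1.82  0.31  1.12  0.26]
shift [ 0.0007 -0.0009  0.0082] turn [ 0.0009  0.0008 -0.0177]
```

View pics/c7.png

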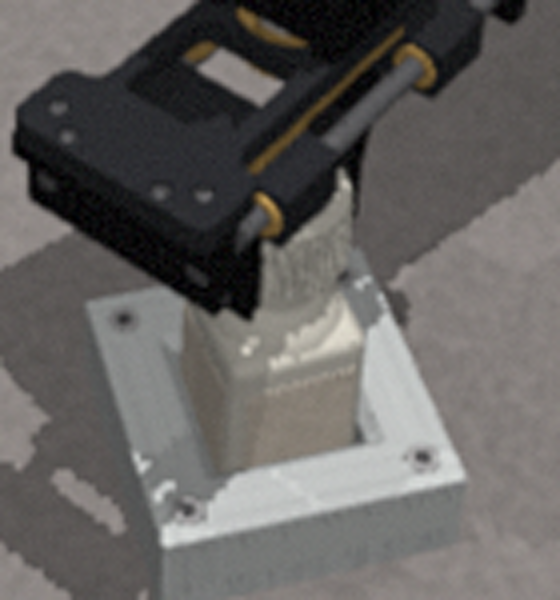

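step_arm(
  increments=[
    [[0,0,-0.006],[0,0,0]],
    [[0,0,-0.014],[0,0,0]],
    [[0,0,-0.028],[0,0,0]],
    [[0,0,-0.045],[0,0,0]],
    [[0,0,-0.06],[0,0,0]],
  ],
)

```text
time: 9.05
ee_pos: [0.476, 0.226, 0.1702]
eef_rot: [0.267, 0.964, 0.0, 0.001]
ft_force: [0.4, 0.4, 0.0]
width: 0.0458
```

step_arm(
  increments=[
    [[0,0,0],[0,0,0]],
    [[0,0,0],[0,0,0]],
    [[0,0,0],[0,0,0]],
    [[0,0,0],[0,0,0]],
    [[0,0,0],[0,0,0]],
  ],
)

```text
time: 9.55
ee_pos: [0.4757, 0.2259, 0.1696]
eef_rot: [0.267, 0.964, 0.0, 0.0]
ft_force: [-0.5, -0.9, 0.1]
width: 0.0458
```

```bash
python3 go.py .475 .2255 .1685 149
python3 - <<'E'
import cv2;from h import *
T=r.camera("top")["pixels"];S=r.camera("side")["pixels"];cv2.imwrite("pics/c8.png",cv2.resize(S[280:430,280:420],None,fx=4,fy=4,interpolation=cv2.INTER_CUBIC))
cv2.imwrite("pics/T8.png",T)
E
```

```text
t 9.55 pos [0.4757 0.2259 0.1696] yaw 149.0 F [-0.5 -0.9  0.1] Mz [ 0.02 -0.16 -0.01] w 0.0458 q [ 0.31  0.28 -0.96  1.75  0.24  1.23  0.32]
shift [ 0.0004 -0.0007  0.0011] turn [0.0007 0.0007 0.    ]
```

View pics/c8.png

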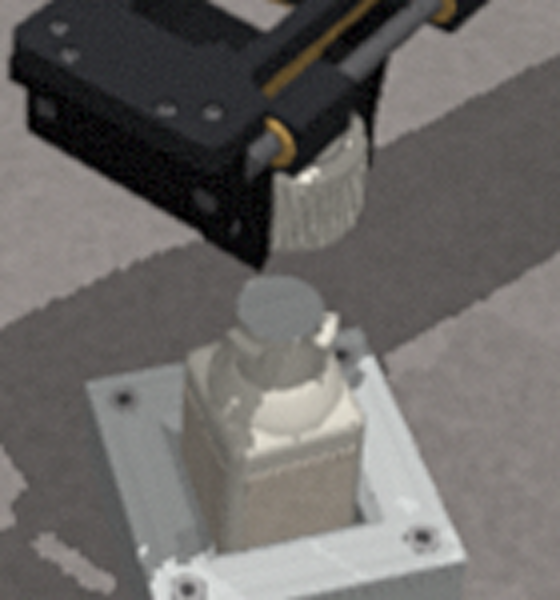

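View pics/T8.png

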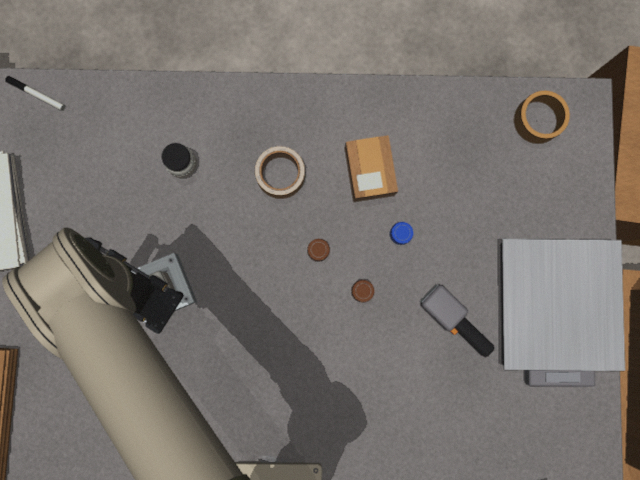

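The crop shows the cap held clear at (320,195), the open mouth at (282,308) and the bottle still seated in the pocket. The top view shows the bystanders where they were. One check on the mouth height, then I'll hand in.

Run:
```python
from h import *
S=r.camera("side");print("seen mouth",280+282.5/4-.5,280+308.5/4-.5,"expected home",proj(S,[.475,.2265,.120]),"if 5mm up",proj(S,[.475,.2265,.125]))
s=r.read_state();print(s["time"],s["ee_pos"],s["width"])
r.close_job()
```

```text
seen mouth 350.125 356.625 expected home [349.32069197 355.60750646] if 5mm up [349.52083179 353.02871944]
9.7 [0.47587886 0.22604208 0.16994075] 0.045995792523650915
the job is handed in; nothing more can be done
```

The bottle is home in the nest with its cap off. The gripper is still holding the cap level, straight above the bottle. I handed the job in at 9.7 s of the 51 s allowed; no verdict is reported.

I carried the bottle by its cap and pressed it into the pocket until the liner bottomed, with about 20 N at the wrist. I then turned the cap 67° anticlockwise while keeping it pressed, and lifted it off.

- **Bottle seating:** the mouth appears about 1 pixel from where it should be with the bottle home. A bottle sitting 5 mm too high would have moved it about 2.6 pixels the other way.
- **Cap:** the finger opening is 46 mm, matching the cap. The lower rim is about 51 mm above the mouth, worked out from the arm's pose. Its axis is within about 1 mm of the nest centre, and its tilt is about 0.
- **Bystanders:** they look unmoved in the last top view, and the blue and brown look-alike caps were left alone.
- **Disagreements:** the side camera placed things about 2 mm further along y than the top camera. One early side-view reading of the cap was about 10 mm off and I did not use it. Two edges of the held bottle gave yaws of 21° and 28°, against 23° for the nest, but it went in without resistance.

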